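# Serve a portion of gold chocolates from the rocker dispenser

### The arm

A 6-joint arm with a two-finger parallel gripper is mounted at the origin on the work surface. World frame = base frame: x ahead of the robot, y to its left, z up, the work surface at z = 0. Lengths are in mm, angles in rad, forces in N, time in s.
With the tool pointing down it reaches from about 275 to 1000 mm from the base axis. Payload 8.4 kg.
Tool frame: the origin (TCP) lies on the centre line of the jaws, within the pads' length; the fingertips stand r.tip_reach ahead of it and the grasp point (between the pads) lies 11 mm behind it (r.tip_reach is the distance from the TCP to the fingertips, in mm); z points along the fingers, y is the line along which they close (so a half turn about z gives the same grasp; the last joint's range is limited). The gripper opens to 85 mm and grips with 20 to 120 N. Pads are 22 mm wide; open, the fingers measure 114 mm over their backs; the gripper's body (76 mm by 85 mm) begins 54 mm behind the grasp point. The pads swing forward as they close: fully open they stand 13 mm farther back than shut.
Start: joints at [-1.234, 0.353, 1.633, -0, 1.155, -0.002], TCP at [207.721, -589.474, 239.281] pointing down, gripper open.
Joint ranges: [-2.63, 2.63], [-0.92, 2.1], [0.06, 2.66], [-1.3, 4.44], [0, 2.69], [-3.02, 3.02]. Speed limits (rad/s): [2.22, 2.22, 2.79, 3.14, 3.14, 3.14].

### API

Orientations are given as [roll, pitch, yaw] about the fixed x, y, z axes, in that order (R = Rz(yaw) Ry(pitch) Rx(roll)).
In Python, from rig import r gives the robot as it stands.
- The arm moves only by the tool carry_out, never from a script. Its argument "targets" is a list of rows, each an object with "dp": the shift along the tool's x, y, z in mm, a list of three; "yaw": the turn about the tool's z in degrees. A call has 1 to 12 rows; each row is the pose to reach, as a shift and turn from the pose commanded when the call began, along the tool's axes at that moment; what a row does not reach only later rows make up. A row lasts 1/8 s, in which the tool goes at most 62.5 mm and 10.7 degrees, less where a joint would pass 70% of its speed; a pose out of reach is approached as far as the arm can. A call with a gripper value outside its range is refused whole. "fingers" is the opening, from -1 (shut) to 1 (fully open), so that 0 is half open, set as the call begins (left out, the last holds). The fingers move at their own pace and stop on an object; "grip_force" is the grip in N (left out, the last holds). Time passes only in rows, so rows that repeat a pose let the fingers close. It gives the time, the measured TCP pose, the force, the opening and the grip force at its end, in the units of the state.
- r.sense(): the state, without advancing time (a new reading comes with each control period).
- r.grab_frame(name): name is "scene" or "side" or "wrist"; returns the picture (420x560x3 uint8, red, green, blue); there is no depth.
- r.get_calibration(name): a dict with "fx", "fy", "cx", "cy" (pixels), "rvec" (rotation vector, rad) and "tvec" (3), from world to camera coordinates, as OpenCV has them. Camera axes: x right, y down, z forward; pixel columns grow to the right and rows downward; lengths in mm; the calibration is good to about 2 mm. A picture is of the moment at which its call begins: read the wrist's pose just before it. get_calibration takes no time and is no camera call; for the wrist camera it gives the pose at the moment of the call.
- r.sign_off(): hands the job in; it is judged then, once.
The state is a dict: "clock": time; "qpos": joint angles; "qvel": joint speeds; "joint_efforts": joint torques, N m; "eef_pos": TCP position; "tcp_rot": TCP orientation; "contact_force": force on the tool from outside, world axes, zero at the start; "wrist_torque": the same for the moment, N m; "opening": opening from 0.0 (shut) to 1.0 (fully open); "grasp_force": force on a finger pad.
Only numpy, scipy, OpenCV 4.12 (cv2) and the standard library are available. Lean on these libraries where they do the work, as an engineer would, in place of code of your own. Each camera call takes 0.05 s, during which the arm holds its last target. There are 200 camera calls.

### The job

Slide the blue dish along the counter until it sits under the lip of the dispenser with the gold chocolates, then press that dispenser's paddle all the way down once, keep it down until one portion (two chocolates) has rolled into the dish, and let the paddle come back up. Only push and press: do not pick the dish up, keep your fingers off the chocolates, and leave the red dispenser and the cups, jar, jug and spoon alone.

Things in the scene. Friction and masses are not known exactly. Their poses are not given: they have to be found in the camera images.
- gold_dispenser: Fixed dispenser of four gold foil-wrapped chocolates: black base 180 x 84 mm, on it a sloping open lane (43 mm wide) under a seesaw rocker 60 mm wide: black paddle at the high end, gate at the low end. Top 160 mm up. Origin on the counter, 125 mm level behind the lane's lip. Own -x: level, downhill, out of the lip; +x: to the paddle. Gold and red are alike; either may be the nearer.
- gold_lip (a point): Middle of the open lower edge of the gold lane's floor, 56 mm above the counter. The lane overhangs: the counter below it is free for 47 mm behind the lip, so the 28 mm high dish passes underneath.
- gold_drop (a point): Point on the counter (z = 0) below where the gold chocolates come down, 35 mm beyond the lip on the lane's centre line. The dish is best centred here.
- gold_paddle (a point): Middle of the top face of the gold dispenser's paddle (36 mm along the lane, 60 mm across, 6 mm thick). About 154 mm above the counter at rest, 102 mm fully pressed; it goes down on an arc of 130 mm radius, nearly straight (under 9 mm sideways). At rest its face rises 0.26 rad away from the lip, fully pressed it falls 0.14 rad.
- gold_rocker (a joint): Gold rocker's angle: 0 at rest (paddle up, gate down), 0.40 rad paddle on its stop. Springs back. Takes about 1 N at first, 3 N at the end. Pressed fully, the gate lifts and a stop rod dips into the row: the two lowest chocolates roll out within about 1 s, the rest are held. On release the gate shuts and the next two roll up to it.
- red_dispenser: Fixed dispenser of four red foil-wrapped chocolates: black base 180 x 84 mm, on it a sloping open lane (43 mm wide) under a seesaw rocker 60 mm wide: black paddle at the high end, gate at the low end. Top 160 mm up. Origin on the counter, 125 mm level behind the lane's lip. Own -x: level, downhill, out of the lip; +x: to the paddle. Gold and red are alike; either may be the nearer.
- red_lip (a point): Middle of the open lower edge of the red lane's floor, 56 mm above the counter. The lane overhangs: the counter below it is free for 47 mm behind the lip, so the 28 mm high dish passes underneath.
- red_drop (a point): Point on the counter (z = 0) below where the red chocolates come down, 35 mm beyond the lip on the lane's centre line. The dish is best centred here.
- red_paddle (a point): Middle of the top face of the red dispenser's paddle (36 mm along the lane, 60 mm across, 6 mm thick). About 154 mm above the counter at rest, 102 mm fully pressed; it goes down on an arc of 130 mm radius, nearly straight (under 9 mm sideways). At rest its face rises 0.26 rad away from the lip, fully pressed it falls 0.14 rad.
- red_rocker (a joint): Red rocker's angle: 0 at rest (paddle up, gate down), 0.40 rad paddle on its stop. Springs back. Takes about 1 N at first, 3 N at the end. Pressed fully, the gate lifts and a stop rod dips into the row: the two lowest chocolates roll out within about 1 s, the rest are held. On release the gate shuts and the next two roll up to it.
- gold_1: Gold foil-wrapped chocolate ball, 32 mm across, 18 g, number 1 in its lane counted from the gate. Origin at its centre.
- gold_2: Gold foil-wrapped chocolate ball, 32 mm across, 18 g, number 2 in its lane counted from the gate. Origin at its centre.
- gold_3: Gold foil-wrapped chocolate ball, 32 mm across, 18 g, number 3 in its lane counted from the gate. Origin at its centre.
- gold_4: Gold foil-wrapped chocolate ball, 32 mm across, 18 g, number 4 in its lane counted from the gate. Origin at its centre.
- red_1: Red foil-wrapped chocolate ball, 32 mm across, 18 g, number 1 in its lane counted from the gate. Origin at its centre.
- red_2: Red foil-wrapped chocolate ball, 32 mm across, 18 g, number 2 in its lane counted from the gate. Origin at its centre.
- red_3: Red foil-wrapped chocolate ball, 32 mm across, 18 g, number 3 in its lane counted from the gate. Origin at its centre.
- red_4: Red foil-wrapped chocolate ball, 32 mm across, 18 g, number 4 in its lane counted from the gate. Origin at its centre.
- dish: Round blue porcelain serving dish, loose on the counter: 128 mm across the rim, 100 mm across the foot, 28 mm high, nearly upright 4 mm wall, floor 6 mm thick, about 0.28 kg. Origin: centre of its underside.
- cup_a: White coffee mug, 66 mm across, 62 mm high; leave alone. Origin: underside.
- cup_b: White coffee mug, 66 mm across, 62 mm high; leave alone. Origin: underside.
- sugar_jar: Amber glass jar with steel cap, 68 mm across, 110 mm high; leave alone. Origin: underside.
- creamer: Steel milk jug with handle, 66 mm across, 85 mm high; leave alone. Origin: underside.
- spoon: Steel coffee spoon, 130 mm long, lying on the counter; leave alone. Origin: underside.
Not all that is in view belongs to the job. Of the things like the dish, leave any that is brown or orange; of the rest the larger one is meant.

How it is judged (in metres and radians):
On the way, in this order (a step that is already met when the one before it is completed fails the run):
1. the dish stands under the gold dispenser's lip (horizontal distance between dish and gold_drop below 0.05 m and height (world z) of dish below 0.004 m), for 0.2 s.
2. the gold paddle is pressed fully down (value of joint gold_rocker above 0.34 rad), for 0.2 s.
At the end, for the whole second after the job is handed in: Gold chocolates 1 and 2 lie at rest inside the dish; gold 3 and 4 and all the red ones are still in their lanes; both paddles are up again (rocker below 0.05 rad); the dish stands flat on the counter with its centre within 50 mm of the point below the gold lip where the chocolates come down (all of step 1 and horizontal distance between each of gold_1, gold_2 and dish below 0.058 m and height (world z) of each of gold_1, gold_2 below 0.045 m and linear speed of each of gold_1, gold_2 below 0.03 m/s and z of each of gold_3, gold_4 in the frame of gold_dispenser above 0.07 m and x of each of gold_3, gold_4 in the frame of gold_dispenser above -0.09 m and z of each of red_1, red_2, red_3, red_4 in the frame of red_dispenser above 0.07 m and x of each of red_1, red_2, red_3, red_4 in the frame of red_dispenser above -0.09 m and value of joint each of gold_rocker, red_rocker below 0.05 rad and angle between dish's own z axis and vertical below 0.08 rad and linear speed of dish below 0.02 m/s); the robot touches nothing.
It fails at once if the dish is lifted or tipped (more than 10 mm or 0.3 rad) (height (world z) of dish above 0.01 m or angle between dish's own z axis and vertical above 0.3 rad).
It fails at once if a chocolate is touched by the fingers (contact force between the fingers and gold_1 above 0.1 N or contact force between the fingers and gold_2 above 0.1 N or contact force between the fingers and gold_3 above 0.1 N or contact force between the fingers and gold_4 above 0.1 N or contact force between the fingers and red_1 above 0.1 N or contact force between the fingers and red_2 above 0.1 N or contact force between the fingers and red_3 above 0.1 N or contact force between the fingers and red_4 above 0.1 N).
It fails at once if the red paddle is pressed (value of joint red_rocker above 0.1 rad).
It fails at once if the gold paddle is pressed before the dish is under the lip (value of joint gold_rocker above 0.15 rad and horizontal distance between dish and gold_drop above 0.06 m).
It fails at once if a cup, the jar, the jug or the spoon is moved more than 30 mm (distance of any of cup_a, cup_b, sugar_jar, creamer, spoon from where it was at the start of the episode above 0.03 m).
It also fails if it takes over 56 s, if anything falls off the work surface, if the arm or the gripper's body presses on something with over 40 N, if the wrist force passes 120 N, or if a joint passes its speed limit or range.

## Working session

There is one attempt and no reset: what is moved stays moved. The work goes in short steps, Python scripts to look and compute and a tool call to move; the robot and the scene stay as the last step left them, time stands still between calls to the robot, and variables do not carry over. Pictures are saved under pics/ and viewed, at most 12 in all, crops included, and the job is handed in when it is done.

Besides the shell and the picture viewer there is one more tool, called after ">>>" by a JSON object that holds its "name" and its "arguments", one argument or row to a line. carry_out: Moves the arm, as the interface text tells. Its arguments: {"type":"object","properties":{"targets":{"type":"array","items":{"type":"object","properties":{"dp":{"type":"array","items":{"type":"number"}},"yaw":{"type":"number"}}}},"fingers":{"type":"number"},"grip_force":{"type":"number"}},"required":["targets"]}

```bash
mkdir -p pics; cat > h.py <<'E'
import numpy as np, cv2
from rig import r
def snap(n,f):
    im=r.grab_frame(n); cv2.imwrite('pics/'+f,cv2.cvtColor(im,cv2.COLOR_RGB2BGR)); return im
def ray(c,uv,z):
    R,_=cv2.Rodrigues(np.array(c['rvec'],float)); t=np.array(c['tvec'],float).ravel()
    o=-R.T@t; d=R.T@np.array([(uv[0]-c['cx'])/c['fx'],(uv[1]-c['cy'])/c['fy'],1.])
    return o+d*(z-o[2])/d[2]
def proj(c,p):
    K=np.array([[c['fx'],0,c['cx']],[0,c['fy'],c['cy']],[0,0,1.]])
    return cv2.projectPoints(np.array(p,float).reshape(-1,1,3),np.array(c['rvec'],float),np.array(c['tvec'],float),K,None)[0].reshape(-1,2)
E
python3 - <<'E'
from h import *
a=snap('scene','scene0.png');b=snap('side','side0.png')
for n in('scene','side'):
    c=r.get_calibration(n);R,_=cv2.Rodrigues(np.array(c['rvec'],float));print(n,(-R.T@np.array(c['tvec']).ravel()).round(),c['fx'])
s=r.sense();print(s['eef_pos'],s['tcp_rot'],r.tip_reach,s['clock'])
E
```

```text
scene [ 973.  460. 1101.] 423.8576112980747
side [ 199. -613.  980.] 433.3664025989086
[ 207.59132255 -589.05786286  238.618223  ] [-3.14027842e+00 -1.80879488e-05  3.38799959e-01] 8.0 0.1
```

View pics/scene0.png

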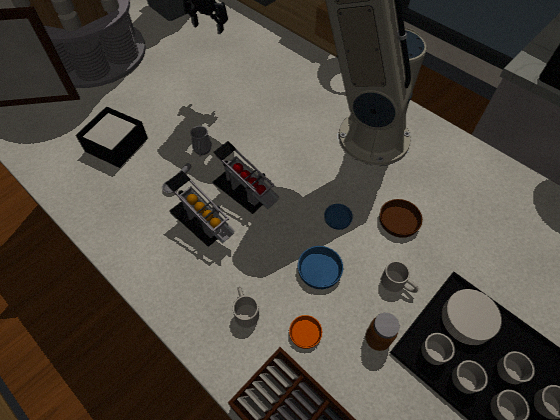

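View pics/side0.png

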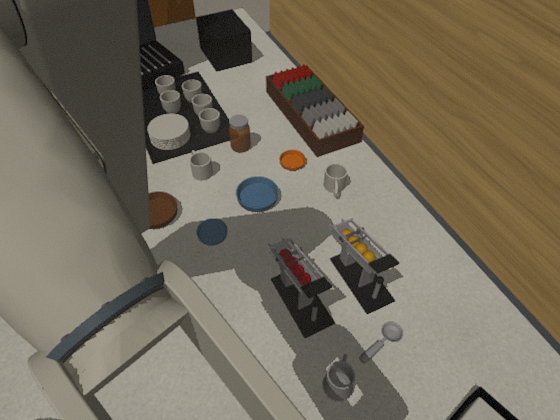

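Scene picture: the candidates for the dish are large blue (321,268), small blue (338,216), brown (400,218) and orange (305,332). I choose the large blue one. The gold dispenser has its paddle near (178,182) and its lip near (232,238). In the side picture its paddle is near (380,262) and its lip near (340,225).

```bash
python3 - <<'E'
from h import *
out=[]
for n,f,(x,y,w,h) in(('scene','scene0.png',(150,155,200,150)),('side','side0.png',(230,160,200,150))):
    im=cv2.imread('pics/'+f);c=r.get_calibration(n)
    out.append(cv2.resize(im[y:y+h,x:x+w],None,fx=4,fy=4,interpolation=cv2.INTER_CUBIC)[:, :])
    hsv=cv2.cvtColor(im,cv2.COLOR_BGR2HSV)
    for nm,lo,hi in(('blue',(98,110,50),(118,255,255)),('gold',(15,150,90),(32,255,255)),('red',(172,140,50),(180,255,255))):
        m=cv2.inRange(hsv,lo,hi)
        for k in cv2.findContours(m,cv2.RETR_EXTERNAL,cv2.CHAIN_APPROX_NONE)[0]:
            if cv2.contourArea(k)<20: continue
            if nm=='blue':
                if cv2.contourArea(k)<150: continue
                e=cv2.fitEllipse(cv2.convexHull(k));print(n,nm,np.round(e[0],1),np.round(e[1],1),ray(c,e[0],20).round(1))
            else:
                (u,v),rad=cv2.minEnclosingCircle(k);print(n,nm,round(u,1),round(v,1),round(rad,1),cv2.contourArea(k),ray(c,(u,v),95).round())
for i,o in enumerate(out): cv2.imwrite(f'pics/crop{i}.png',o)
E
```

```text
scene blue [319.9 266.3] [40.9 45.1] [517.1 190.1  20. ]
scene gold 215.0 221.0 4.5 42.5 [645. -93.  95.]
scene gold 206.5 212.0 4.0 21.5 [ 641. -132.   95.]
scene gold 199.0 204.5 4.3 38.0 [ 639. -167.   95.]
scene gold 191.6 197.0 4.6 41.0 [ 637. -202.   95.]
side gold 363.0 251.5 13.3 180.5 [ 649. -158.   95.]
side gold 352.5 238.5 4.7 30.0 [ 647. -113.   95.]
side gold 346.0 231.5 4.0 23.5 [644. -87.  95.]
```

View pics/crop0.png

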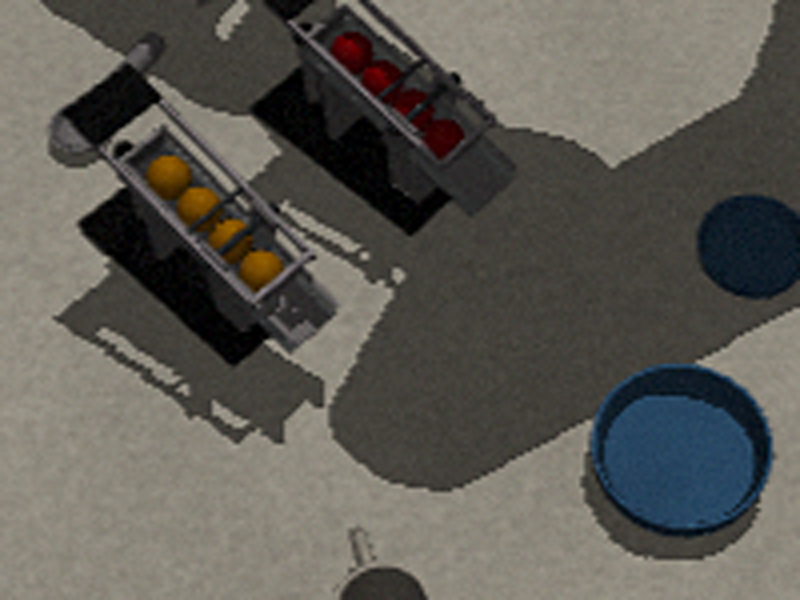

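View pics/crop1.png

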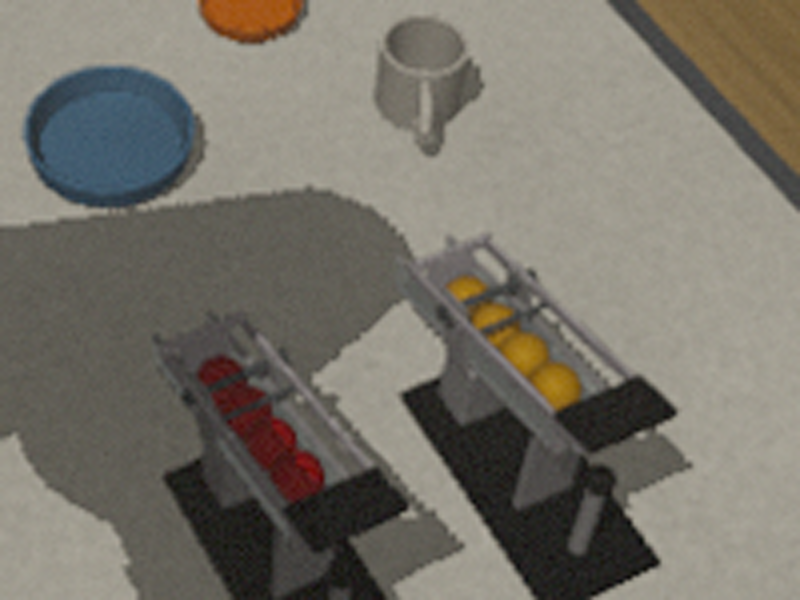

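Crop 0: the large blue dish's rim is centred at scene (320,267), clearly larger than the dark-blue one. The gold paddle is at scene (178,181.5) and the gold lip edge at about (228,237.5). In crop 1 the gold paddle is at side (383,263).

```bash
cat >> h.py <<'E'
def tri(a,b,ca=None,cb=None):
    def od(c,uv):
        p=ray(c,uv,0);q=ray(c,uv,300);return q,(p-q)/np.linalg.norm(p-q)
    o1,d1=od(ca or r.get_calibration('scene'),a);o2,d2=od(cb or r.get_calibration('side'),b)
    s=np.linalg.lstsq(np.c_[d1,-d2],o2-o1,rcond=None)[0]
    p,q=o1+s[0]*d1,o2+s[1]*d2
    return ((p+q)/2).round(1),round(float(np.linalg.norm(p-q)),1)
E
python3 - <<'E'
from h import *
c=r.get_calibration('scene');d=r.get_calibration('side')
for a,b in zip([(215.5,222.5),(207.5,215),(199.5,206.8),(192,199)],[(346.8,233.2),(353,240.8),(361,248.5),(368.8,256.8)]):print('ball',tri(a,b))
print('paddle',tri((178,181.5),(383,263)),ray(c,(178,181.5),154),ray(d,(383,263),154))
for uv in((223,242.5),(233.7,232)):print('lip',ray(c,uv,56))
print('dish',tri((320,266.8),(257.5,193.8)),ray(c,(320,266.8),28),ray(d,(257.5,193.8),28))
print('base',[ray(c,uv,8).round() for uv in((208.7,246),(170,211.5))],[ray(d,uv,8).round() for uv in((330.5,259),(364,310),(395,301))])
print('cups',ray(c,(245,318),30),ray(d,(335,188),20),'spoon side',ray(d,(391,331),5),ray(d,(365,359),5),'red paddle',ray(d,(317,287),154),'jug',ray(d,(341,392),20), 'oran',ray(c,(305,332),15),'jar',ray(c,(380,340),0),'cupR',ray(d,(201,175),0),'small',ray(c,(338,216),15))
E
```

```text
ball (array([645.3, -90.2,  90.4]), 0.7)
ball (array([ 645.1, -121.1,   95.9]), 3.2)
ball (array([ 645.7, -153.5,  104.2]), 2.0)
ball (array([ 645.6, -185.1,  111. ]), 1.1)
paddle (array([ 646.2, -232.8,  150.1]), 3.4) [ 648.80597478 -231.11675885  154.        ] [ 642.63967583 -233.6613929   154.        ]
lip [663.75982132 -44.99450356  56.        ]
lip [619.91138735 -48.13965464  56.        ]
dish (array([517.6, 191.3,  19.1]), 0.5) [521.53946991 193.39372448  28.        ] [514.46265416 184.03170663  28.        ]
base [array([686., -90.,   8.]), array([ 689., -265.,    8.])] [array([602., -96.,   8.]), array([ 602., -260.,    8.]), array([ 684., -272.,    8.])]
cups [766.51132819 147.75667107  30.        ] [736.93648029 111.71477346  20.        ] spoon side [ 631.04958172 -331.73603426    5.        ] [ 538.90102809 -362.14628984    5.        ] red paddle [ 479.51620802 -223.80646611  154.        ] jug [ 448.73118026 -404.25884053   20.        ] oran [682.9754185  281.91272074  15.        ] jar [560.9128762  434.13200814   0.        ] cupR [394.56713747 357.75179197   0.        ] small [349.57751859 119.80519654  15.        ]
```

>>> {"name": "carry_out", "arguments": {
  "targets": [
    {"dp":[35,-48,0],"yaw":-7},
    {"dp":[71,-97,0],"yaw":-14},
    {"dp":[106,-145,0],"yaw":-21},
    {"dp":[142,-193,0],"yaw":-28},
    {"dp":[177,-241,0],"yaw":-35},
    {"dp":[213,-290,0],"yaw":-42},
    {"dp":[248,-338,0],"yaw":-49},
    {"dp":[283,-386,0],"yaw":-56},
    {"dp":[319,-435,0],"yaw":-63},
    {"dp":[354,-483,0],"yaw":-70},
    {"dp":[390,-531,0],"yaw":-77},
    {"dp":[425,-580,0],"yaw":-84}
  ],
  "fingers": 1
}}

```text
clock: 1.6
eef_pos: [416.0, 100.9, 239.4]
tcp_rot: [3.141, 0.0, 1.809]
contact_force: [1.3, -0.4, 0.5]
opening: 0.999
grasp_force: 0.0
```

```bash
python3 - <<'E'
from h import *
s=r.sense();print(s['eef_pos'],s['tcp_rot'],s['clock'],s['contact_force'],s['opening'])
R=cv2.Rodrigues(np.zeros(3))[0]
from scipy.spatial.transform import Rotation as Q
M=Q.from_euler('xyz',s['tcp_rot']).as_matrix()
print(M.T@(np.array([467.6,270.9,100])-s['eef_pos']),np.degrees(2.13-s['tcp_rot'][2]))
E
```

```text
[415.97850534 100.90018855 239.35634766] [3.14111030e+00 1.80712752e-04 1.80927399e+00] 1.6 [ 1.28892645 -0.41874472  0.47459611] 0.9990910372638878
[153.01956109  90.25129972 139.37224637] 18.37624673668845
```

>>> {"name": "carry_out", "arguments": {
  "targets": [
    {"dp":[45,27,0],"yaw":-6},
    {"dp":[90,53,0],"yaw":-12},
    {"dp":[130,77,20],"yaw":-18},
    {"dp":[153,90,60],"yaw":-18},
    {"dp":[153,90,115],"yaw":-18},
    {"dp":[153,90,139],"yaw":-18},
    {"dp":[153,90,139],"yaw":-18}
  ]
}}

```text
clock: 2.48
eef_pos: [466.3, 267.7, 98.3]
tcp_rot: [-3.137, -0.0, 2.119]
contact_force: [-0.1, 1.3, 0.4]
opening: 1.001
grasp_force: 0.0
```

```bash
python3 - <<'E'
from h import *
s=r.sense();print(s['eef_pos'],s['tcp_rot'])
im=snap('scene','s1.png')
cv2.imwrite('pics/s1c.png',cv2.resize(cv2.cvtColor(im[170:370,180:460],cv2.COLOR_RGB2BGR),None,fx=2.5,fy=2.5))
E
```

```text
[466.30968786 267.73404767  98.29308749] [-3.13692323e+00 -1.35126101e-04  2.11922095e+00]
```

View pics/s1c.png

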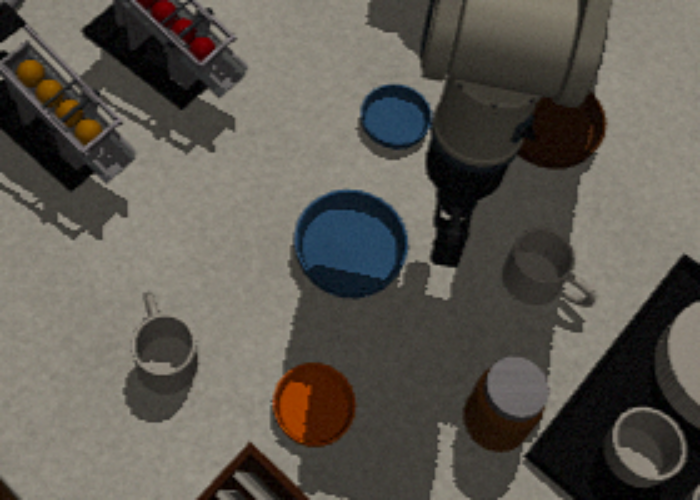

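The dish is clear at crop (350,243). The open gripper stands behind it, clear of the mug at (540,265). I lower and push.

>>> {"name": "carry_out", "arguments": {
  "targets": [
    {"dp":[0,0,40]},
    {"dp":[0,0,72]},
    {"dp":[0,0,85]},
    {"dp":[-10,0,85]},
    {"dp":[-25,0,85]},
    {"dp":[-40,0,85]},
    {"dp":[-58,0,85]},
    {"dp":[-76,0,85]},
    {"dp":[-94,0,85]},
    {"dp":[-112,0,85]},
    {"dp":[-124,0,85]},
    {"dp":[-130,0,85]}
  ]
}}

```text
schema error: expected keys dp, yaw
```

```bash
cat > meas.py <<'E'
from h import *
from scipy.spatial.transform import Rotation as Q
import sys
s=r.sense();p=np.array(s['eef_pos']);print(p.round(1),np.round(s['tcp_rot'],3),np.round(s['contact_force'],1),s['clock'])
im=snap('side',sys.argv[1]+'_side.png');c=r.get_calibration('side')
im2=snap('scene',sys.argv[1]+'_scene.png')
for n,i in(('side',im),('scene',im2)):
    c=r.get_calibration(n);m=cv2.inRange(cv2.cvtColor(i,cv2.COLOR_RGB2HSV),(98,110,25),(118,255,255))
    for k in cv2.findContours(m,cv2.RETR_EXTERNAL,cv2.CHAIN_APPROX_NONE)[0]:
        if cv2.contourArea(k)>300:
            e=cv2.fitEllipse(cv2.convexHull(k));print(n,np.round(e[0],1),np.round(e[1],1),ray(c,e[0],19).round(1))
M=Q.from_euler('xyz',s['tcp_rot']).as_matrix()
print('tool vec TCP->drop',(M.T@(np.array([645,-11,p[2]])-p)).round(1))
E
python3 meas.py m1
```

```text
[467.4 268.3  99.9] [-3.14  -0.     2.119] [-0.1 -0.1  0.6] 2.525
scene [319.8 266.9] [42.5 44.8] [518.3 191.   19. ]
scene [338.1 216.1] [25.2 27.7] [352.  121.6  19. ]
tool vec TCP->drop [-330.9    6.    -0. ]
```

>>> {"name": "carry_out", "arguments": {
  "targets": [
    {"dp":[0,0,40],"yaw":0},
    {"dp":[0,0,72],"yaw":0},
    {"dp":[0,0,85],"yaw":0},
    {"dp":[-10,0,85],"yaw":0},
    {"dp":[-25,0,85],"yaw":0},
    {"dp":[-40,1,85],"yaw":0},
    {"dp":[-58,2,85],"yaw":0},
    {"dp":[-76,2,85],"yaw":0},
    {"dp":[-94,3,85],"yaw":0},
    {"dp":[-112,3,85],"yaw":0},
    {"dp":[-124,3,85],"yaw":0},
    {"dp":[-130,3,85],"yaw":0}
  ]
}}

```text
clock: 4.12
eef_pos: [538.4, 158.3, 15.1]
tcp_rot: [-3.141, -0.0, 2.118]
contact_force: [-1.7, 1.1, 1.1]
opening: 1.0
grasp_force: 1.0
```

```bash
python3 meas.py m1
```

```text
[538.4 158.3  15.1] [-3.141 -0.     2.118] [-1.7  1.1  1.1] 4.125
scene [283.2 260.4] [37.6 43.5] [574.4 102.7  19. ]
tool vec TCP->drop [-200.1    2.9   -0. ]
```

View pics/m1_scene.png

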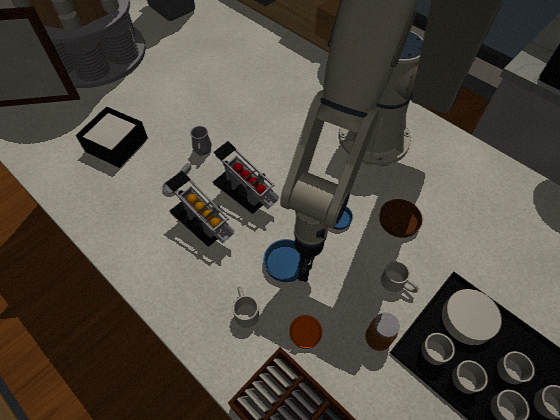

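The dish, at (285,260), is sitting in the fingers and sliding as planned.

>>> {"name": "carry_out", "arguments": {
  "targets": [
    {"dp":[-10,0,0],"yaw":0},
    {"dp":[-26,1,0],"yaw":0},
    {"dp":[-44,1,0],"yaw":0},
    {"dp":[-62,2,0],"yaw":0},
    {"dp":[-80,2,0],"yaw":0},
    {"dp":[-98,2,0],"yaw":0},
    {"dp":[-112,3,0],"yaw":0},
    {"dp":[-122,3,0],"yaw":0},
    {"dp":[-128,3,0],"yaw":0},
    {"dp":[-128,3,0],"yaw":0}
  ]
}}

```text
clock: 5.48
eef_pos: [607.6, 51.2, 15.3]
tcp_rot: [3.141, 0.0, 2.119]
contact_force: [-0.1, 0.2, -0.6]
opening: 0.999
grasp_force: 0.0
```

```bash
python3 meas.py m2; python3 - <<'E'
import cv2
a=cv2.imread('pics/m2_scene.png')[160:310,150:350];b=cv2.imread('pics/m2_side.png')[160:310,230:430]
cv2.imwrite('pics/m2c.png',cv2.resize(cv2.hconcat([a,b]),None,fx=2,fy=2,interpolation=cv2.INTER_CUBIC))
E
```

```text
[607.6  51.2  15.3] [3.141 0.    2.119] [-0.1  0.2 -0.6] 5.475
scene [237.2 253. ] [33.5 42.4] [647.9  -8.4  19. ]
scene [338.  216.1] [25.1 27.5] [352.1 121.2  19. ]
tool vec TCP->drop [-72.6  -0.5   0. ]
```

View pics/m2c.png

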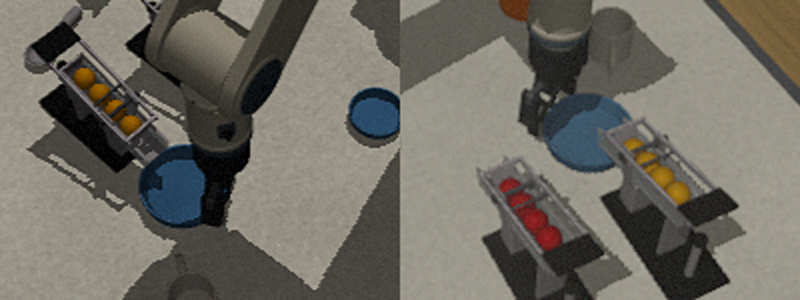

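The dish is under the gold lip, centred at about (645,-8) mm, with balls 3 and 4 and the paddle in plain view. I back off and rise.

>>> {"name": "carry_out", "arguments": {
  "targets": [
    {"dp":[12,0,0],"yaw":0},
    {"dp":[35,0,0],"yaw":0},
    {"dp":[55,0,0],"yaw":0},
    {"dp":[60,0,-40],"yaw":0},
    {"dp":[60,0,-100],"yaw":0},
    {"dp":[60,0,-160],"yaw":0},
    {"dp":[60,0,-220],"yaw":0},
    {"dp":[60,0,-245],"yaw":0},
    {"dp":[60,0,-245],"yaw":0}
  ],
  "fingers": -1
}}

```text
clock: 6.7
eef_pos: [576.6, 104.0, 262.5]
tcp_rot: [3.138, 0.001, 2.12]
contact_force: [-0.2, -1.0, -0.8]
opening: -0.002
grasp_force: 0.0
```

```bash
python3 meas.py m3; python3 - <<'E'
import sys
from h import *
a=cv2.imread('pics/m3_scene.png')[160:310,150:350];b=cv2.imread('pics/m3_side.png')[160:310,230:430]
cv2.imwrite('pics/m3c.png',cv2.resize(cv2.hconcat([a,b]),None,fx=2,fy=2,interpolation=cv2.INTER_CUBIC))
for n in('scene','side'): # rim circle centred on the drop / seen points
    c=r.get_calibration(n); print(n,proj(c,[[645,-11,28],[581,-11,28],[709,-11,28],[645,53,28]]).round(1).tolist())
E
```

```text
[576.6 104.  262.5] [3.138e+00 1.000e-03 2.120e+00] [-0.2 -1.  -0.8] 6.7
scene [241.5 252.6] [41.  43.7] [ 6.386e+02 -2.000e-01  1.900e+01]
scene [338. 216.] [25.2 27.3] [352.  121.1  19. ]
tool vec TCP->drop [-133.8   -1.7    0.2]
scene [[237.0, 250.3], [253.1, 236.1], [220.3, 265.1], [252.9, 264.4]]
side [[329.1, 226.0], [308.6, 234.0], [348.9, 218.2], [317.8, 210.0]]
```

View pics/m3c.png

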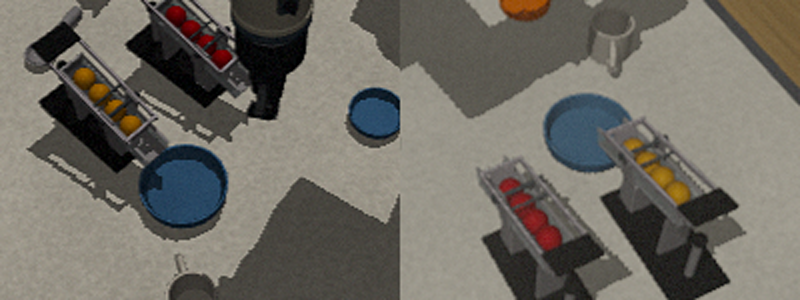

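The dish is centred at (639,0) mm, 12 mm from the drop point, which is good. Next I go above the gold paddle, at left crop (53,43).

>>> {"name": "carry_out", "arguments": {
  "targets": [
    {"dp":[-40,-14,0],"yaw":4},
    {"dp":[-80,-29,0],"yaw":8},
    {"dp":[-120,-43,0],"yaw":12},
    {"dp":[-160,-57,0],"yaw":16},
    {"dp":[-200,-72,0],"yaw":20},
    {"dp":[-240,-86,0],"yaw":24},
    {"dp":[-280,-100,0],"yaw":28},
    {"dp":[-310,-111,0],"yaw":31},
    {"dp":[-323,-116,0],"yaw":31},
    {"dp":[-323,-116,40],"yaw":31},
    {"dp":[-323,-116,65],"yaw":31},
    {"dp":[-323,-116,65],"yaw":31}
  ]
}}

```text
clock: 8.3
eef_pos: [643.6, -231.9, 192.0]
tcp_rot: [-3.136, -0.002, 1.58]
contact_force: [0.8, -0.4, 0.7]
opening: 0.004
grasp_force: 0.0
```

```bash
python3 - <<'E'
from h import *
s=r.sense();p=np.array(s['eef_pos']);print(p,s['tcp_rot'],s['contact_force'])
a=snap('scene','p_scene.png')[140:290,130:330];b=snap('side','p_side.png')[180:330,280:480]
cv2.imwrite('pics/pc.png',cv2.cvtColor(cv2.resize(cv2.hconcat([a,b]),None,fx=2,fy=2,interpolation=cv2.INTER_CUBIC),cv2.COLOR_RGB2BGR))
for n in('scene','side'):print(n,proj(r.get_calibration(n),[p-[0,0,8],[p[0],p[1],154]]).round(1).tolist())
E
```

```text
[ 643.60915002 -231.85016588  191.99832507] [-3.13592071e+00 -2.41538209e-03  1.57956109e+00] [ 0.79924821 -0.41892299  0.70953333]
scene [[177.2, 173.6], [179.3, 180.3]]
side [[385.4, 254.7], [382.9, 262.2]]
```

View pics/pc.png

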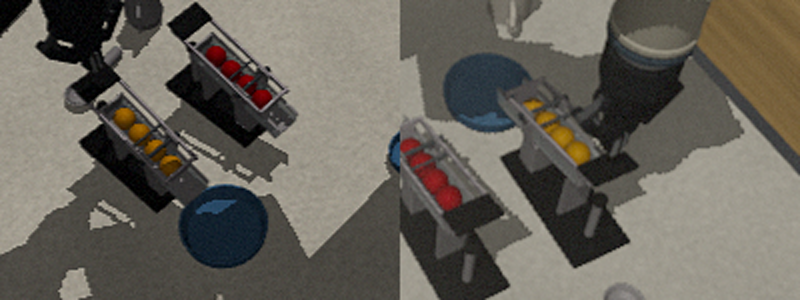

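The fingertips are right over the gold paddle, at left crop (95,75) and right crop (612,160), clear of the balls. I press.

>>> {"name": "carry_out", "arguments": {
  "targets": [
    {"dp":[0,0,15],"yaw":0},
    {"dp":[0,0,28],"yaw":0},
    {"dp":[0,0,38],"yaw":0},
    {"dp":[0,0,50],"yaw":0},
    {"dp":[0,0,62],"yaw":0},
    {"dp":[0,0,74],"yaw":0},
    {"dp":[0,0,81],"yaw":0},
    {"dp":[0,0,81],"yaw":0},
    {"dp":[0,0,81],"yaw":0}
  ]
}}

```text
clock: 9.52
eef_pos: [646.0, -234.1, 116.6]
tcp_rot: [3.14, 0.001, 1.578]
contact_force: [-7.2, -0.2, 22.3]
opening: -0.0
grasp_force: 10.9
```

>>> {"name": "carry_out", "arguments": {
  "targets": [
    {"dp":[0,0,0],"yaw":0},
    {"dp":[0,0,0],"yaw":0},
    {"dp":[0,0,0],"yaw":0},
    {"dp":[0,0,0],"yaw":0},
    {"dp":[0,0,0],"yaw":0},
    {"dp":[0,0,0],"yaw":0},
    {"dp":[0,0,0],"yaw":0},
    {"dp":[0,0,0],"yaw":0}
  ]
}}

```text
clock: 10.52
eef_pos: [646.0, -234.1, 116.7]
tcp_rot: [3.14, 0.001, 1.578]
contact_force: [-6.8, -0.1, 21.7]
opening: 0.0
grasp_force: 11.0
```

```bash
python3 - <<'E'
from h import *
s=r.sense();p=np.array(s['eef_pos']);print(p,s['contact_force'])
a=snap('scene','q_scene.png')[140:290,130:330];b=snap('side','q_side.png')[180:330,280:480]
cv2.imwrite('pics/qc.png',cv2.cvtColor(cv2.resize(cv2.hconcat([a,b]),None,fx=2,fy=2,interpolation=cv2.INTER_CUBIC),cv2.COLOR_RGB2BGR))
E
```

```text
[ 645.97920437 -234.12648916  116.7444501 ] [-6.78867014 -0.13157237 21.65947399]
```

View pics/qc.png

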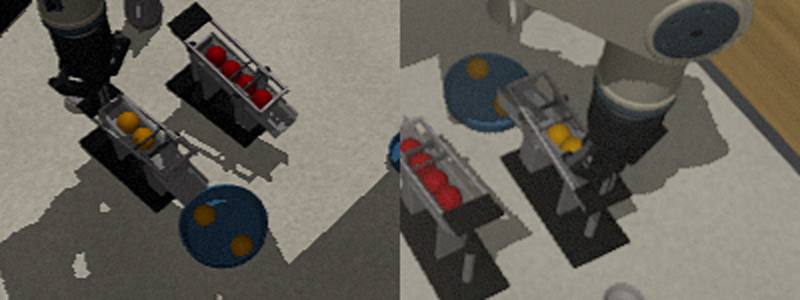

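Two chocolates lie in the dish, at left crop (205,215) and (241,245), and two are still held in the lane. I release the paddle straight up.

>>> {"name": "carry_out", "arguments": {
  "targets": [
    {"dp":[0,0,-12],"yaw":0},
    {"dp":[0,0,-26],"yaw":0},
    {"dp":[0,0,-40],"yaw":0},
    {"dp":[0,0,-54],"yaw":0},
    {"dp":[0,0,-80],"yaw":0},
    {"dp":[0,0,-120],"yaw":0},
    {"dp":[0,0,-150],"yaw":0},
    {"dp":[50,0,-160],"yaw":0},
    {"dp":[110,0,-160],"yaw":0},
    {"dp":[110,0,-160],"yaw":0},
    {"dp":[110,0,-160],"yaw":0},
    {"dp":[110,0,-160],"yaw":0}
  ]
}}

```text
clock: 12.12
eef_pos: [644.6, -124.6, 274.2]
tcp_rot: [-3.141, 0.0, 1.577]
contact_force: [-0.1, 0.0, -0.4]
opening: -0.001
grasp_force: 0.0
```

```bash
python3 - <<'E'
from h import *
s=r.sense();p=np.array(s['eef_pos']);print(p,s['contact_force'],s['clock'])
a=snap('scene','z_scene.png')[140:290,130:330];b=snap('side','z_side.png')[180:330,280:480]
cv2.imwrite('pics/zc.png',cv2.cvtColor(cv2.resize(cv2.hconcat([a,b]),None,fx=2,fy=2,interpolation=cv2.INTER_CUBIC),cv2.COLOR_RGB2BGR))
E
```

```text
[ 644.64418158 -124.57886516  274.16870357] [-0.05919813  0.0486272  -0.38651843] 12.125
```

View pics/zc.png

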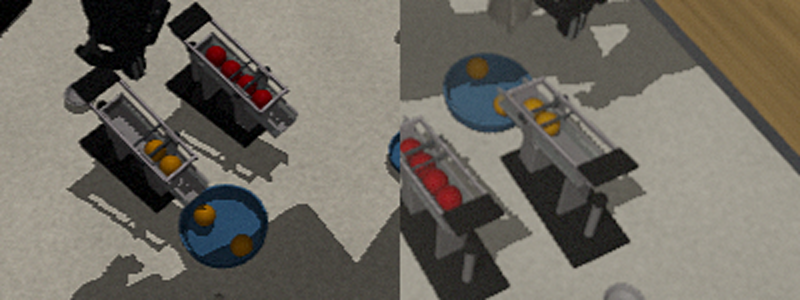

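The paddle is back up at left crop (95,88). Balls 3 and 4 have rolled to the gate, at (155,148) and (172,163), and two chocolates are at rest in the dish. The arm is clear.

```bash
python3 -c "
from rig import r
print(r.sign_off())"
```

```text
the job is handed in; nothing more can be done
None
```

The job is handed in: the blue dish sits under the gold lip (about 12 mm from the drop point), two gold chocolates lie in it, the paddle is back up, and the last pictures show the red dispenser untouched; the sign-off returned no verdict.

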